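# Third hand at the welding jig: press a cap against the sprung copper bar

### The job

Lift the top cap off the pile of three nested rectangular steel caps without disturbing the rest of the pile, and set it upright and flat on the welding jig's base plate with a short end squarely against the middle of the sprung copper bar. Push it along the jig against the bar with a steady 10 N or so (the bar gives about 10 mm), never driving the bar to the end of its travel. Finish while still gripping the cap and holding that push, so that the welder can tack it, and leave everything else on the table alone.

Things in the scene. Friction and masses are not known exactly. Their poses are not given: they have to be found in the camera images.
- cap_top_center (a point): centre (half-way up) of the top cap of the pile: an upside-down pressed-steel box, open underneath, 90 mm long (its x) x 52 mm wide (its y) x 48 mm tall, 0.2 to 0.45 kg. The lower 34 mm is a straight-sided skirt of the full 90 x 52 mm with 4 mm walls: grip it there, across the 52 mm. Above it a stepped crown, 79 x 41 mm and 14 mm high. z is up; both short ends are alike
- cap_top: the same cap, origin at the centre of its open underside
- cap_mid_center (a point): pressed-steel rectangular cap like the top one, the next below it in the pile, its centre 34 mm lower; its crown reaches 14 mm into the top cap with 1.5 mm clearance all round, so lift straight up at least 20 mm; must stay
- cap_low_center (a point): pressed-steel rectangular cap like the top one, the lowest of the pile, standing on the table; must stay
- jig: welding jig bolted to the table: dark steel base plate 220 mm (x) x 130 mm (y), 10 mm thick, origin at the centre of its underside. The copper bar stands across it (along the jig's y) and its flat front faces the jig's -x side, which is the free side where the cap goes: 140 mm of free plate, from x = -110 mm to the bar's front at x = +30 mm. A fixed upright, 46 mm above the table, stands behind the bar at x = 82 to 102 mm
- bar_rest (a point): middle of the copper bar's front face while the bar is not pushed: x = 30 mm, y = 0, z = 28 mm in the jig's frame (does not move with the bar); axes as the jig's: push along +x
- bar_front (a point): middle of the front face of the copper bar as it now stands (moves with the bar; same as bar_rest while it is free). The bar is 100 mm long (y), 12 mm of copper on 8 mm of steel, its top 45 mm and its lower edge 11 mm above the table
- bar (a joint): how far the copper bar is pushed in, m: 0 when free, hard stop at 0.022; its spring gives 1 N per mm from zero (10 mm = 10 N)
- round_low_center (a point): centre of the lower of two dark steel discs (84 mm diameter, 26 mm thick) stacked on each other; leave alone
- round_top_center (a point): centre of the upper disc; leave alone
- hammer: hammer lying near the far edge; leave alone
- wrench: wrench lying across, between robot and jig; leave alone
- can: upright white can, 66 mm diameter, 170 mm tall, origin at its underside; leave alone
- magnet: red welding magnet, L-shaped, 100 x 22 x 70 mm, origin at its underside; leave alone
- offcut_center (a point): centre of a square steel tube offcut 120 x 30 x 30 mm; leave alone
- boltbox: small grey open box 100 x 75 x 40 mm, origin at its underside; leave alone
Things that resemble listed ones, but are neither listed nor needed, are in the scene too. Leave any blue or red look-alike of the cap_top alone.

How it is judged:
On the way, in this order (a step that is already met when the one before it is completed fails the run):
1. the top cap is lifted clear of the pile (height (world z) of cap_top_center above 0.125 m and distance of each of cap_mid_center, cap_low_center from where it was at the start of the episode below 0.02 m), for 0.1 s.
2. the gripped cap sits on the jig and presses the copper bar with 6 to 14 N for a second (contact force between cap_top and bar between 6 and 14 N and value of joint bar between 0.005 and 0.0155 m and y of cap_top_center in the frame of jig between -0.02 and 0.02 m and z of cap_top_center in the frame of jig below 0.039 m and angle between the x axis of cap_top_center and the x axis of jig, either way round below 0.09 rad and angle between cap_top_center's own z axis and vertical below 0.08 rad and contact force between the fingers and cap_top above 1 N), for 1 s.
At the end, for the whole second after the job is handed in: The top cap, gripped and at rest, is on the jig plate (under 5 mm above it, tilt under 0.08 rad), a short end square to the bar (0.09 rad) within 20 mm of its middle, pressing it with 6 to 14 N (bar in 5 to 15.5 mm) through the last second; the other two caps within 20 mm of their places (all of step 2 and linear speed of cap_top below 0.01 m/s and distance of each of cap_mid_center, cap_low_center from where it was at the start of the episode below 0.02 m); the arm keeps its last pose, push and grip.
It fails at once if the bar is driven to the end of its travel (over 20.5 mm) (value of joint bar above 0.0205 m).
It fails at once if one of the two lower caps is displaced by more than 20 mm (distance of any of cap_mid_center, cap_low_center from where it was at the start of the episode above 0.02 m).
It fails at once if a bystander is moved by more than 30 mm (distance of any of round_low_center, round_top_center, hammer, wrench, can, magnet, offcut_center, boltbox from where it was at the start of the episode above 0.03 m).
It also fails if it takes over 54 s, if anything falls off the work surface, if the arm or the gripper's body presses on something with over 40 N, if the wrist force passes 120 N, or if a joint passes its speed limit or range.

### The arm

A 6-joint arm with a two-finger parallel gripper is mounted at the origin on the work surface. World frame = base frame: x ahead of the robot, y to its left, z up, the work surface at z = 0. Lengths are in m, angles in rad, forces in N, time in s.
With the tool pointing down it reaches from about 0.3 to 0.775 m from the base axis. Payload 14.6 kg.
Tool frame: the origin (TCP) lies at the centre of the arm's flange, where the gripper is bolted on; the fingertips stand 173 mm ahead of it and the grasp point (between the pads) lies bot.hold_point_z ahead of it (bot.hold_point_z is the distance from the TCP to the grasp point, in m); z points along the fingers, x is the direction in which the jaws open and shut, and the axes are right-handed (so a half turn about z gives the same grasp; the last joint's range is limited). The gripper opens to 85 mm and grips with 20 to 120 N. Pads are 22 mm wide; open, the fingers measure 114 mm over their backs; the gripper's body (76 mm by 85 mm) begins 54 mm behind the grasp point. The pads swing forward as they close: fully open they stand 13 mm farther back than shut.
Start: joints at [-1.355, 0.3, 1.521, -0, 1.321, -0.067], TCP at [0.153, -0.528, 0.405] pointing down, gripper open.
Joint ranges: [-3.03, 3.03], [-0.79, 2.21], [0.23, 2.52], [-1.04, 4.18], [0, 3.07], [-2.55, 2.55]. Speed limits (rad/s): [2.22, 2.22, 2.57, 3.14, 3.14, 3.14].

### API

Orientations are given as a unit quaternion [x, y, z, w].
In Python, from rig import sensors, snapshot, camera_model, job, bot gives the robot as it stands.
- The arm moves only by the shell command python3 -m pendant 'ROWS'. ROWS is JSON, a list of rows, each an object with "claw": the finger opening in mm, from 0 to 85.4; "offset": the shift along the tool's x, y, z in mm, a list of three; "rotation": the turn, a rotation vector about the tool's x, y, z in degrees, a list of three. In form: [{"claw": claw, "offset": [x, y, z], "rotation": [wx, wy, wz]}, ...]. A call has 1 to 8 rows; each row is the pose to reach, as a shift and turn from the pose commanded when the call began, along the tool's axes at that moment; what a row does not reach only later rows make up. A row lasts 1/8 s, in which the tool goes at most 62.5 mm and 10.7 degrees, less where a joint would pass 70% of its speed; a pose out of reach is approached as far as the arm can. A call with a gripper value outside its range is refused whole. The fingers move at their own pace and stop on an object; the grip force is fixed at half the most. Time passes only in rows, so rows that repeat a pose let the fingers close. It gives the time, the measured TCP pose, the force and the opening at its end, in the units of the state.
- sensors.sense(): the state, without advancing time (a new reading comes with each control period).
- snapshot(name): name is "scene" or "side" or "wrist"; returns the picture (420x560x3 uint8, red, green, blue); there is no depth.
- camera_model(name): a dict with "fx", "fy", "cx", "cy" (pixels), "rvec" (rotation vector, rad) and "tvec" (3), from world to camera coordinates, as OpenCV has them; the wrist camera has in their place "tool_from_camera" (4x4, takes a point from camera to tool coordinates, whose origin is the TCP and whose axes are the tool frame's). Camera axes: x right, y down, z forward; pixel columns grow to the right and rows downward; lengths in m; the calibration is good to about 2 mm. The wrist camera is an equidistant fisheye: a pixel r from the principal point sees the ray r / f radians off the axis. A picture is of the moment at which its call begins: read the wrist's pose just before it. camera_model takes no time and is no camera call.
- job.hand_in(): hands the job in, once; it reports no verdict.
The state is a dict: "time": time; "qpos": joint angles; "qvel": joint speeds; "joint_efforts": joint torques, N m; "tool_pos": TCP position; "orientation": TCP orientation; "contact_force": force on the tool from outside, world axes, zero at the start; "torque": the same for the moment, N m; "grip_width": finger opening in m.
Only numpy, scipy, OpenCV 4.12 (cv2) and the standard library are available. Lean on these libraries where they do the work, as an engineer would, in place of code of your own. Each camera call takes 0.05 s, during which the arm holds its last target.

## Working session

There is one attempt and no reset: what is moved stays moved. The work goes in short steps, Python scripts to look and compute and a shell command to move; the robot and the scene stay as the last step left them, time stands still between calls to the robot, and variables do not carry over. Pictures are saved under pics/ and viewed, and the job is handed in when it is done.

```bash
mkdir -p pics; ls
python3 - <<'E'
from rig import sensors, snapshot, camera_model, job, bot
import cv2
s=sensors.sense(); print(s); print(bot.hold_point_z)
for n in ["scene","side","wrist"]:
    im=snapshot(n); cv2.imwrite(f"pics/{n}0.png",im[:,:,::-1]); print(n,camera_model(n))
E
```

```text
pics
{'time': 0.0, 'qpos': array([-1.35459646e+00,  3.00477105e-01,  1.52160083e+00, -1.16353182e-05,
        1.32068506e+00, -6.66056351e-02]), 'qvel': array([-0.00023524, -0.00092223, -0.00147598,  0.0003331 , -0.00055285,
        0.00056631]), 'joint_efforts': array([-2.61147716e-04, -5.43493259e+01, -3.61792195e+01, -1.03962032e-04,
        4.03299942e-03, -6.10279230e-06]), 'tool_pos': array([ 0.15346386, -0.52811969,  0.40410954]), 'orientation': array([ 7.99704050e-01, -6.00394113e-01, -4.47217726e-04, -3.77428697e-04]), 'contact_force': array([ 0.14276764,  0.72541417, -0.17331978]), 'torque': array([ 0.00506415, -0.09595347, -0.00547522]), 'grip_width': 0.08534984369920813}
0.1547
scene {'fx': 379.1315866463801, 'fy': 379.1315866463801, 'cx': 283.49787250470075, 'cy': 202.41525710783097, 'rvec': array([ 2.10564031,  0.64595252, -0.32257736]), 'tvec': array([-0.47865113, -0.11950579,  1.47899165])}
side {'fx': 535.9186171141725, 'fy': 535.9186171141725, 'cx': 277.59800562560935, 'cy': 205.6753089834511, 'rvec': array([ 0.36552104, -2.7667115 ,  1.19354947]), 'tvec': array([0.56165943, 0.17759341, 1.22319801])}
wrist {'fx': 325.19226210127806, 'fy': 325.19226210127806, 'cx': 282.67627190200227, 'cy': 211.76668105579657, 'tool_from_camera': array([[ 9.99999289e-01,  1.00360794e-03,  6.44773031e-04,
        -2.00634231e-04],
       [-1.14727248e-03,  9.57195845e-01,  2.89438763e-01,
        -7.51302619e-02],
       [-3.26691025e-04, -2.89439297e-01,  9.57196316e-01,
         3.06685437e-02],
       [ 0.00000000e+00,  0.00000000e+00,  0.00000000e+00,
         1.00000000e+00]])}
```

View pics/scene0.png

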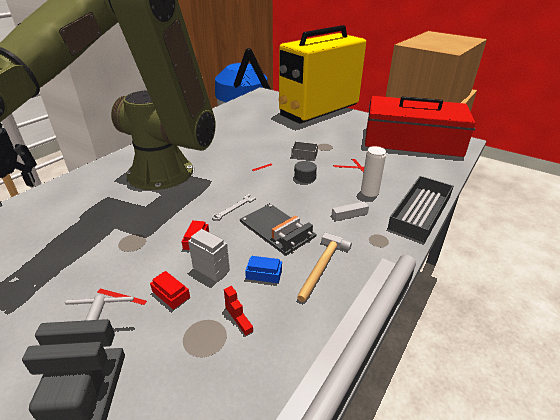

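View pics/side0.png

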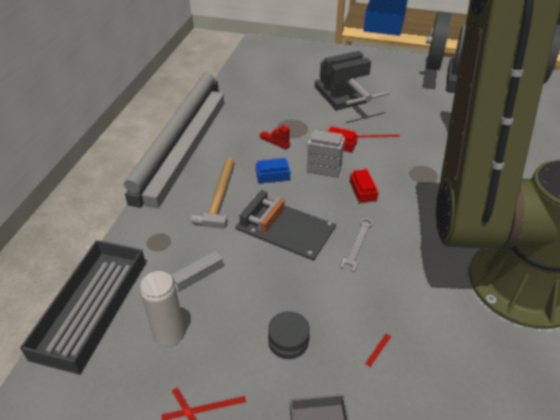

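View pics/wrist0.png

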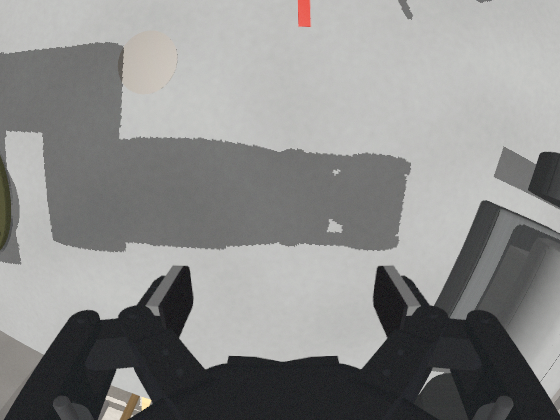

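The scene view shows the grey pile at (209,257), with single red caps at (195,235) and (170,290) and a blue one at (264,269). The jig is at (280,228), with its bar at (287,226). In the side view the pile is at (326,152), the red caps at (343,138) and (364,186), the blue one at (272,170), and the jig at (285,225). The look-alikes are all coloured, and only the grey pile is three high, so that is the one I want. Next I'll check it in a close crop.

Run:
```python
import cv2, numpy as np
a=cv2.imread("pics/scene0.png")[190:310,150:330]; b=cv2.imread("pics/side0.png")[110:270,225:385]
a=cv2.resize(a,(780,520),interpolation=cv2.INTER_CUBIC); b=cv2.resize(b,(600,600),interpolation=cv2.INTER_CUBIC)
cv2.imwrite("pics/crA.png",a); cv2.imwrite("pics/crB.png",b)
```

```text
(no output)
```

View pics/crA.png

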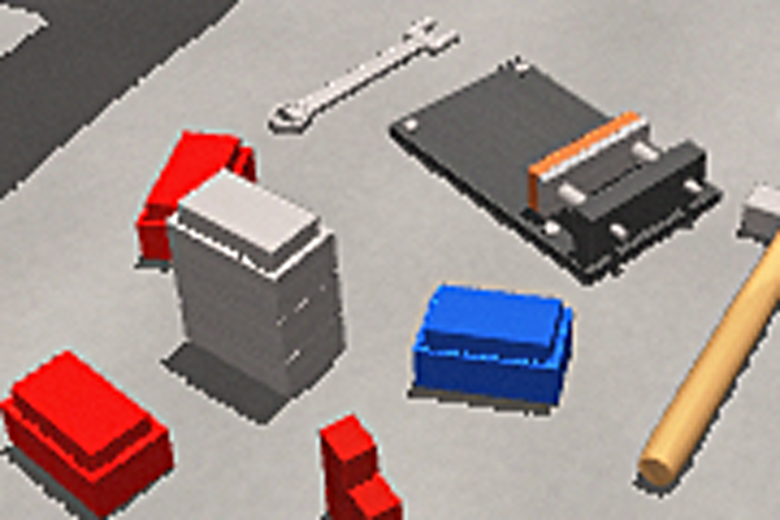

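View pics/crB.png

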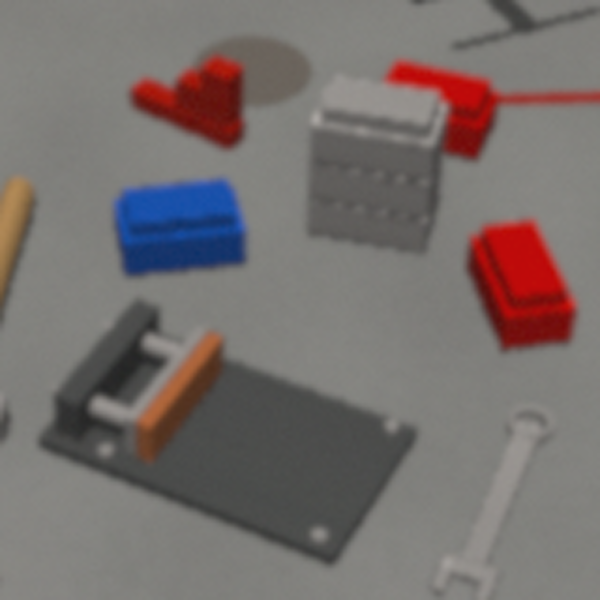

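```bash
cat > hlp.py <<'E'
import numpy as np, cv2
from scipy.spatial.transform import Rotation as R
from rig import camera_model
def ray(name,px,tool=None):
    m=camera_model(name); px=np.asarray(px,float)
    if name!="wrist":
        Rm=R.from_rotvec(m["rvec"]).as_matrix(); o=-Rm.T@m["tvec"]
        d=np.array([(px[0]-m["cx"])/m["fx"],(px[1]-m["cy"])/m["fy"],1.0]); return o,Rm.T@d
    K=np.array([[m["fx"],0,m["cx"]],[0,m["fy"],m["cy"]],[0,0,1]])
    v=np.array([(px[0]-m["cx"])/m["fx"],(px[1]-m["cy"])/m["fy"]]); r=np.linalg.norm(v)+1e-12
    d=np.array([*(v/r*np.sin(r)),np.cos(r)])
    T=m["tool_from_camera"]; pos,q=tool; Rt=R.from_quat(q).as_matrix()
    return Rt@T[:3,3]+pos, Rt@(T[:3,:3]@d)
def onz(name,px,z,tool=None):
    o,d=ray(name,px,tool); return o+d*(z-o[2])/d[2]
def wproj(p,tool):
    m=camera_model("wrist");T=m["tool_from_camera"]; pos,q=tool
    c=T[:3,:3].T@(R.from_quat(q).as_matrix().T@(np.asarray(p)-pos)-T[:3,3])
    r=np.hypot(c[0],c[1]); th=np.arctan2(r,c[2]); return np.array([m["cx"]+m["fx"]*th*c[0]/r,m["cy"]+m["fy"]*th*c[1]/r])
E
python3 - <<'E'
from hlp import *
f=lambda p:(p[0]/4.3333+150,p[1]/4.3333+190)
g=lambda p:(p[0]/3.75+225,p[1]/3.75+110)
A=lambda L,z,n,k:np.array([onz(n,k(p),z) for p in L])
for nm,L,z,n,k in [("pileS",[(178,203),(228,168),(322,218),(272,264)],.116,"scene",f),
 ("jigS",[(390,128),(515,60),(722,195),(588,280)],.01,"scene",f),
 ("pileD",[(325,80),(335,75),(445,90),(437,130),(318,112)],.116,"side",g),
 ("jigD",[(40,440),(335,560),(415,430)],.01,"side",g),
 ("barS",[(530,168),(633,112)],.045,"scene",f),("barD",[(150,455),(222,340)],.03,"side",g),
 ("red1",[(5,405),(65,352),(165,432),(95,470)],.034,"scene",f),("red2",[(145,215),(185,135),(255,150)],.034,"scene",f)]:
    P=A(L,z,n,k); print(nm,P.round(3).tolist(),P.mean(0).round(3))
E
```

```text
pileS [[0.489, -0.304, 0.116], [0.491, -0.262, 0.116], [0.569, -0.265, 0.116], [0.572, -0.312, 0.116]] [ 0.531 -0.286  0.116]
jigS [[0.456, -0.071, 0.01], [0.481, 0.052, 0.01], [0.697, 0.001, 0.01], [0.667, -0.125, 0.01]] [ 0.575 -0.036  0.01 ]
pileD [[0.565, -0.295, 0.116], [0.559, -0.303, 0.116], [0.479, -0.305, 0.116], [0.476, -0.256, 0.116], [0.561, -0.256, 0.116]] [ 0.528 -0.283  0.116]
jigD [[0.688, 0.009, 0.01], [0.475, 0.061, 0.01], [0.448, -0.065, 0.01]] [0.537 0.002 0.01 ]
barS [[0.593, -0.086, 0.045], [0.618, 0.008, 0.045]] [ 0.605 -0.039  0.045]
barD [[0.608, 0.022, 0.03], [0.59, -0.097, 0.03]] [ 0.599 -0.038  0.03 ]
red1 [[0.459, -0.428, 0.034], [0.455, -0.379, 0.034], [0.551, -0.39, 0.034], [0.539, -0.432, 0.034]] [ 0.501 -0.407  0.034]
red2 [[0.402, -0.262, 0.034], [0.361, -0.184, 0.034], [0.414, -0.168, 0.034]] [ 0.392 -0.205  0.034]
```

```bash
python3 -m pendant '[{"claw":85,"offset":[-18,-60,0],"rotation":[0,0,5]},{"claw":85,"offset":[-36,-120,0],"rotation":[0,0,10]},{"claw":85,"offset":[-54,-180,0],"rotation":[0,0,15]},{"claw":85,"offset":[-72,-240,0],"rotation":[0,0,19]},{"claw":85,"offset":[-90,-300,0],"rotation":[0,0,19]},{"claw":85,"offset":[-108,-360,0],"rotation":[0,0,19]},{"claw":85,"offset":[-126,-415,0],"rotation":[0,0,19]},{"claw":85,"offset":[-130,-428,0],"rotation":[0,0,19]}]'
python3 - <<'E'
from rig import sensors, snapshot
import cv2,json
s=sensors.sense(); im=snapshot("wrist"); cv2.imwrite("pics/w1.png",im[:,:,::-1])
json.dump([list(s["tool_pos"]),list(s["orientation"])],open("w1.json","w")); print(s["time"],s["tool_pos"],s["orientation"])
E
```

```text
time: 1.15
tool_pos: [0.5303, -0.2817, 0.404]
orientation: [-0.691, 0.723, 0.0, 0.0]
contact_force: [0.4, 0.8, -0.1]
grip_width: 0.0848
1.15 [ 0.53029303 -0.28167129  0.40399685] [-6.90863010e-01  7.22985536e-01  4.65548111e-04  5.79305923e-06]
```

View pics/w1.png

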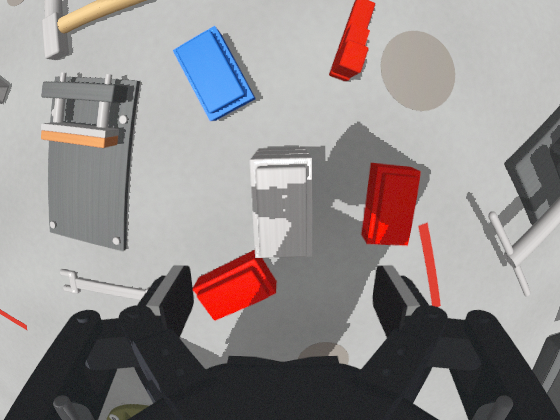

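The wrist view shows the top cap as the grey rectangle around (282,203), about 250–312 px across and 157–258 px down. The jig is at upper left, with its plate corners near (48,225), (123,250) and (140,80), and the copper bar face near (80,142). I'll enlarge both.

Run:
```python
import cv2
i=cv2.imread("pics/w1.png")
cv2.imwrite("pics/w1a.png",cv2.resize(i[135:275,230:340],None,fx=4,fy=4,interpolation=cv2.INTER_CUBIC))
cv2.imwrite("pics/w1b.png",cv2.resize(i[60:260,30:160],None,fx=3,fy=3,interpolation=cv2.INTER_CUBIC))
```

```text
(no output)
```

View pics/w1a.png

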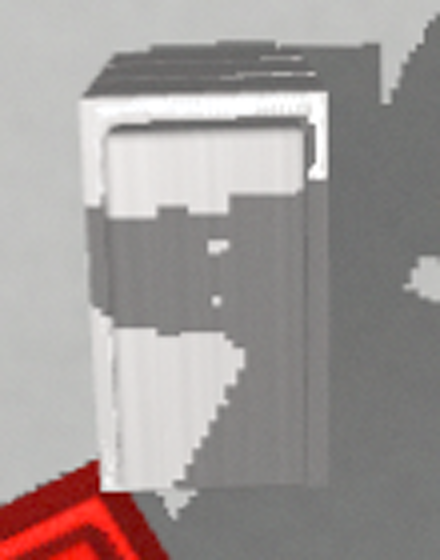

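View pics/w1b.png

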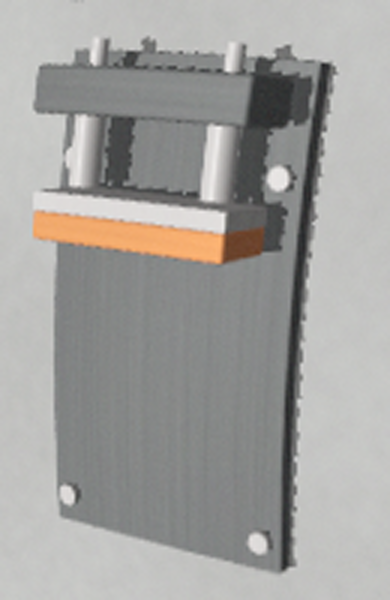

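Run:
```python
from hlp import *
import json
t=[np.array(v) for v in json.load(open("w1.json"))]
ca=lambda p:((p[0]+.5)/4+230-.5,(p[1]+.5)/4+135-.5); cb=lambda p:((p[0]+.5)/3+30-.5,(p[1]+.5)/3+60-.5)
P=lambda k,p,z:onz("wrist",k(p),z,t)
ang=lambda a,b:np.degrees(np.arctan2(*(b-a)[1::-1]))
fl,fr=P(ca,(82,95),.102),P(ca,(328,93),.102); nl,nr=P(ca,(102,490),.102),P(ca,(328,488),.102)
print("shelf",fl,fr,nl,nr,"w",np.linalg.norm(fl-fr),np.linalg.norm(nl-nr),"yaw sides",ang(nl,fl),ang(nr,fr),"end",ang(fr,fl)-90)
tl,tr,bl,br=[P(ca,p,.116) for p in [(105,128),(303,128),(120,488),(305,488)]]
print("crown",tl,tr,bl,br,"w",np.linalg.norm(tl-tr),np.linalg.norm(bl-br),"L",np.linalg.norm((tl+tr-bl-br)/2),"yaw",ang(bl,tl),ang(br,tr),ang(tr,tl)-90,"c",(tl+tr+bl+br)/4)
# jig plate top corners z=.01
a,b,c=P(cb,(60,517),.01),P(cb,(283,572),.01),P(cb,(327,63),.01)
print("jig",a,b,c,"w",np.linalg.norm(a-b),"L",np.linalg.norm(b-c),"yaw",ang(b,a)-90,ang(b,c),"centre",(a+c)/2)
# bar front top edge z=.045 : lower orange/edge
for z,p,q in [(.045,(34,212),(224,235)),(.011,(34,238),(221,263))]:
    u,v=P(cb,p,z),P(cb,q,z); print("bar",z,u,v,np.linalg.norm(u-v),"yaw",ang(v,u)-90,(u+v)/2)
```

```text
shelf [ 0.57114585 -0.25544031  0.102     ] [ 0.56925432 -0.3070591   0.102     ] [ 0.48072639 -0.25347655  0.102     ] [ 0.47893187 -0.30534185  0.102     ] w 0.05165343698239192 0.05189633665565768 yaw sides -1.2441747378635444 -1.0892031683343641 end -2.0986280109366504
crown [ 0.56598879 -0.26113225  0.116     ] [ 0.5642146  -0.30068102  0.116     ] [ 0.48748843 -0.25904062  0.116     ] [ 0.48571159 -0.2992406   0.116     ] w 0.039588543901735655 0.040239227272481796 L 0.07852154132282116 yaw -1.5262778077514139 -1.0511807730010043 -2.5686067578334786 c [ 0.52585085 -0.28002362  0.116     ]
jig [0.47950747 0.06063311 0.01      ] [ 0.45107871 -0.06640931  0.01      ] [ 0.66251197 -0.11849373  0.01      ] w 0.13018437127382412 L 0.21775401566040883 yaw -12.613492985026056 -13.83869596251792 centre [ 0.57100972 -0.02893031  0.01      ]
bar 0.045 [0.62297918 0.01102725 0.045     ] [ 0.60026947 -0.08552352  0.045     ] 0.09918558987171831 yaw -13.235956917455226 [ 0.61162433 -0.03724813  0.045     ]
bar 0.011 [0.61307348 0.04347439 0.011     ] [ 0.58840174 -0.06188032  0.011     ] 0.1082049413007005 yaw -13.179898326737401 [ 0.60073761 -0.00920296  0.011     ]
```

Run:
```python
from hlp import *
import json
t=[np.array(v) for v in json.load(open("w1.json"))]
cb=lambda p:((p[0]+.5)/3+30-.5,(p[1]+.5)/3+60-.5)
P=lambda k,p,z:onz("wrist",k(p),z,t)
u,v=P(cb,(34,238),.045),P(cb,(221,263),.045); m=(u+v)/2; print("bar",u,v,np.linalg.norm(u-v),m)
y=np.radians(-13.4); ex=np.array([np.cos(y),np.sin(y)]);ey=np.array([-ex[1],ex[0]])
c=np.array([.571,-.029]); print("rest from plate",c+.03*ex, "bar in jig", (m[:2]-c)@ex,(m[:2]-c)@ey)
cap=np.array([.5257,-.280]); pos,q=t; M=R.from_quat(q).as_matrix()
print(np.degrees(np.arctan2(M[1,0],M[0,0])), M.T@(np.array([*cap,.086+.1547])-pos))
```

```text
bar [0.61233596 0.01270246 0.045     ] [ 0.58997968 -0.08276469  0.045     ] 0.09804988721602924 [ 0.60115782 -0.03503112  0.045     ]
rest from plate [ 0.60018328 -0.03595244] bar in jig 0.03073449745284844 0.0011220867690806971
-92.60307562212739 [-0.00135455  0.00455557  0.16330083]
```

Run:
```python
from hlp import *
I=[np.zeros(3),np.array([0,0,0,1.])]
for px,x in [((190,267),-.0425),((375,267),.0425),((191,299),-.0425),((374,299),.0425)]:
    o,d=ray("wrist",px,I); print(px,(o+d*(x-o[0])/d[0]).round(4))
```

```text
(190, 267) [-0.0425 -0.01    0.1592]
(375, 267) [ 0.0425 -0.0082  0.1629]
(191, 299) [-0.0425  0.0042  0.1544]
(374, 299) [0.0425 0.0063 0.1579]
```

```bash
python3 -m pendant '[{"claw":85,"offset":[-1.4,4.6,50],"rotation":[0,0,-1]},{"claw":85,"offset":[-1.4,4.6,100],"rotation":[0,0,-1]},{"claw":85,"offset":[-1.4,4.6,110],"rotation":[0,0,-1]},{"claw":85,"offset":[-1.4,4.6,110],"rotation":[0,0,-1]}]'
python3 - <<'E'
from rig import sensors, snapshot
import cv2,json
s=sensors.sense(); im=snapshot("wrist"); cv2.imwrite("pics/w2.png",im[:,:,::-1])
json.dump([list(s["tool_pos"]),list(s["orientation"])],open("w2.json","w")); print(s["time"],s["tool_pos"],s["orientation"])
E
```

```text
time: 1.7
tool_pos: [0.5235, -0.283, 0.2957]
orientation: [-0.696, 0.718, -0.0, 0.0]
contact_force: [-0.6, -1.4, -0.2]
grip_width: 0.085
1.7 [ 0.52348224 -0.28300185  0.2957289 ] [-6.95628547e-01  7.18401581e-01 -3.04229730e-04  3.78645360e-05]
```

View pics/w2.png

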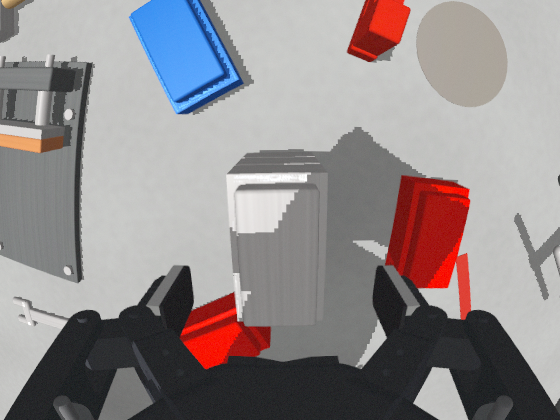

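The top cap sits between the open fingers, with its far shelf corners near (228,174) and (328,174). I'll measure it again from here.

Run:
```python
import cv2
i=cv2.imread("pics/w2.png")
cv2.imwrite("pics/w2a.png",cv2.resize(i[145:340,215:345],None,fx=3,fy=3,interpolation=cv2.INTER_CUBIC))
```

```text
(no output)
```

View pics/w2a.png

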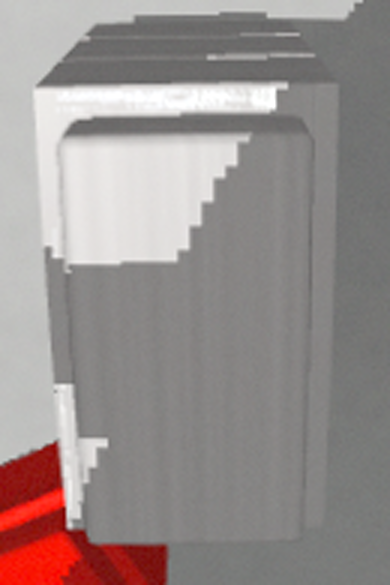

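Run:
```python
from hlp import *
import json
from rig import sensors
t=[np.array(v) for v in json.load(open("w2.json"))]
ca=lambda p:((p[0]+.5)/3+215-.5,(p[1]+.5)/3+145-.5)
P=lambda p,z:onz("wrist",ca(p),z,t)
ang=lambda a,b:np.degrees(np.arctan2(*(b-a)[1::-1]))
fl,fr=P((36,85),.102),P((337,84),.102); nl,nr=P((67,527),.102),P((323,527),.102)
print("shelf",fl,fr,"w",np.linalg.norm(fl-fr),np.linalg.norm(nl-nr),"yaw",ang(nl,fl),ang(nr,fr),ang(fr,fl)-90)
tl,tr,bl,br=[P(p,.116) for p in [(62,136),(312,135),(88,541),(303,541)]]
print("crown w",np.linalg.norm(tl-tr),np.linalg.norm(bl-br),"L",np.linalg.norm((tl+tr-bl-br)/2),"yaw",ang(bl,tl),ang(br,tr),ang(tr,tl)-90,"c",(tl+tr+bl+br)/4)
s=sensors.sense(); pos,q=s["tool_pos"],s["orientation"]; M=R.from_quat(q).as_matrix()
print(pos,np.degrees(np.arctan2(M[1,0],M[0,0])))
c=(tl+tr+bl+br)/4
print(M.T@(np.array([c[0],c[1],.086+.1547])-pos))
```

```text
shelf [ 0.57094288 -0.2553221   0.102     ] [ 0.56943895 -0.30667652  0.102     ] w 0.051376432299267284 0.052227981860842605 yaw -1.3045697997511199 -0.7637816292268491 -1.6774367962843115
crown w 0.039394289579385504 0.040377448880330596 L 0.07746929445349275 yaw -1.3314501956188702 -0.6047578465705142 -1.6002882448620142 c [ 0.52568754 -0.28048089  0.116     ]
[ 0.52371327 -0.28294314  0.29663827] -91.83469365596677
[-0.00259428 -0.00178231  0.05593875]
```

```bash
python3 -m pendant '[{"claw":85,"offset":[-2.6,-1.8,25],"rotation":[0,0,-0.5]},{"claw":85,"offset":[-2.6,-1.8,48],"rotation":[0,0,-0.5]},{"claw":85,"offset":[-2.6,-1.8,55],"rotation":[0,0,-0.5]},{"claw":85,"offset":[-2.6,-1.8,55],"rotation":[0,0,-0.5]},{"claw":85,"offset":[-2.6,-1.8,55],"rotation":[0,0,-0.5]}]'
python3 - <<'E'
from rig import sensors, snapshot
import cv2
s=sensors.sense(); print(s["time"],s["tool_pos"],s["contact_force"])
im=snapshot("side")[90:200,270:400,::-1]; w=snapshot("wrist")[:,:,::-1]
cv2.imwrite("pics/w3.png",w); cv2.imwrite("pics/s3.png",cv2.resize(im,None,fx=4,fy=4,interpolation=cv2.INTER_CUBIC))
E
```

```text
time: 2.38
tool_pos: [0.5258, -0.2799, 0.2412]
orientation: [-0.699, 0.715, -0.001, 0.0]
contact_force: [-0.6, 0.8, -0.7]
grip_width: 0.085
2.375 [ 0.52579486 -0.27993938  0.24116036] [-0.61909985  0.8383126  -0.72812222]
```

View pics/w3.png

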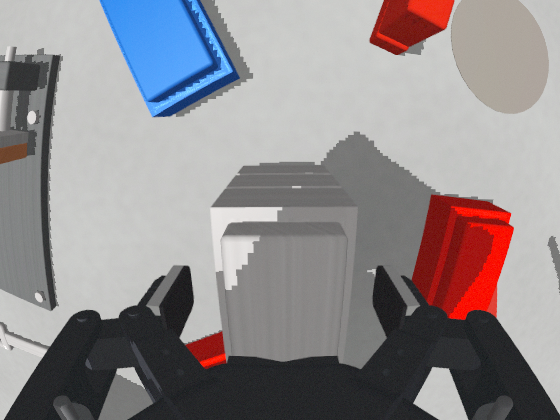

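View pics/s3.png

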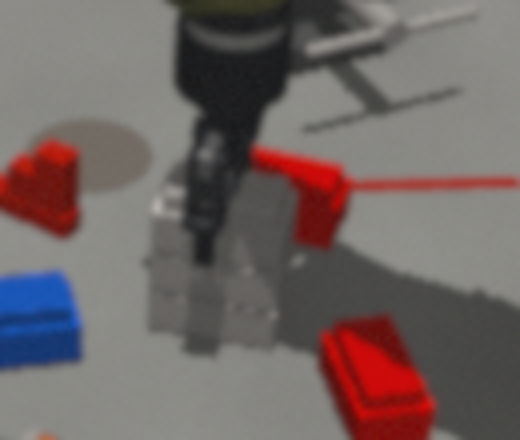

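The cap, spanning 211–356 px, is centred between the fingers at 190 and 375. Closing now.

```bash
python3 -m pendant '[{"claw":40,"offset":[0,0,0],"rotation":[0,0,0]},{"claw":40,"offset":[0,0,0],"rotation":[0,0,0]},{"claw":40,"offset":[0,0,0],"rotation":[0,0,0]},{"claw":40,"offset":[0,0,0],"rotation":[0,0,0]},{"claw":40,"offset":[0,0,0],"rotation":[0,0,0]},{"claw":40,"offset":[0,0,0],"rotation":[0,0,0]}]'
python3 - <<'E'
from rig import sensors, snapshot
import cv2
s=sensors.sense(); print(s["time"],s["tool_pos"],s["contact_force"],s["grip_width"])
cv2.imwrite("pics/w4.png",snapshot("wrist")[:,:,::-1])
E
```

```text
time: 3.22
tool_pos: [0.5256, -0.2799, 0.2401]
orientation: [-0.699, 0.715, -0.0, 0.0]
contact_force: [-0.6, -1.8, 6.7]
grip_width: 0.0515
3.225 [ 0.5256177  -0.2798768   0.24013881] [-0.56111432 -1.83159431  6.72691815] 0.05147330667754841
```

View pics/w4.png

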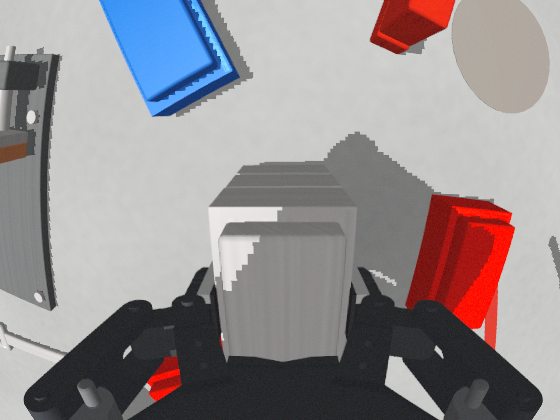

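```bash
python3 -m pendant '[{"claw":40,"offset":[0,0,-3],"rotation":[0,0,0]},{"claw":40,"offset":[0,0,-8],"rotation":[0,0,0]},{"claw":40,"offset":[0,0,-15],"rotation":[0,0,0]},{"claw":40,"offset":[0,0,-22],"rotation":[0,0,0]},{"claw":40,"offset":[0,0,-30],"rotation":[0,0,0]},{"claw":40,"offset":[0,0,-45],"rotation":[0,0,0]},{"claw":40,"offset":[0,0,-60],"rotation":[0,0,0]},{"claw":40,"offset":[0,0,-60],"rotation":[0,0,0]}]'
python3 - <<'E'
from rig import sensors, snapshot
import cv2
s=sensors.sense(); print(s["time"],s["tool_pos"],s["contact_force"],s["grip_width"])
cv2.imwrite("pics/w5.png",snapshot("wrist")[:,:,::-1])
im=snapshot("side")[60:230,250:400,::-1]; cv2.imwrite("pics/s5.png",cv2.resize(im,None,fx=3.5,fy=3.5,interpolation=cv2.INTER_CUBIC))
E
```

```text
time: 4.28
tool_pos: [0.5257, -0.2798, 0.3015]
orientation: [-0.699, 0.715, -0.001, 0.0]
contact_force: [-0.2, 0.4, -4.6]
grip_width: 0.0511
4.275 [ 0.52570348 -0.27982484  0.30146487] [-0.23473175  0.3960933  -4.61318299] 0.05108278266960461
```

View pics/w5.png

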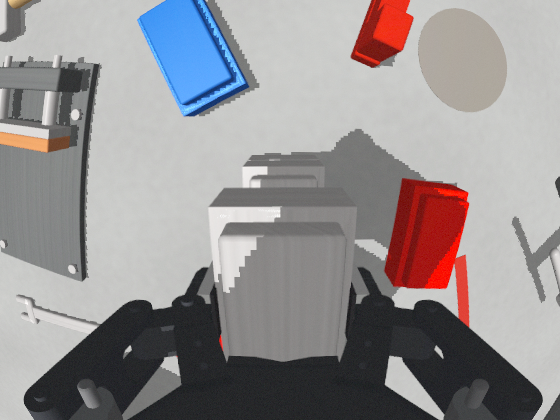

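View pics/s5.png

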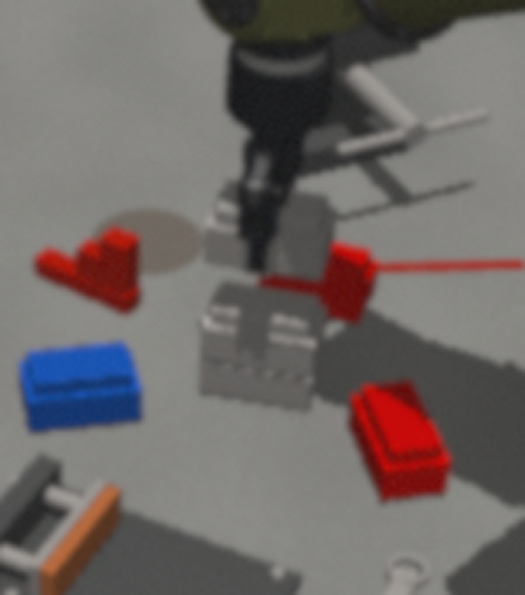

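The top cap alone came up, and the two lower caps are still in place (w5: middle cap's crown at about (284,180)). Next is carrying it over the free side of the jig.

```bash
python3 -m pendant '[{"claw":40,"offset":[-25,-1,0],"rotation":[0,0,2]},{"claw":40,"offset":[-70,-3,0],"rotation":[0,0,5]},{"claw":40,"offset":[-120,-6,0],"rotation":[0,0,8]},{"claw":40,"offset":[-170,-9,0],"rotation":[0,0,10]},{"claw":40,"offset":[-220,-12,0],"rotation":[0,0,12]},{"claw":40,"offset":[-250,-13,0],"rotation":[0,0,12]},{"claw":40,"offset":[-258,-13.6,0],"rotation":[0,0,12]},{"claw":40,"offset":[-258,-13.6,0],"rotation":[0,0,12]}]'
python3 - <<'E'
from rig import sensors, snapshot
import cv2,json
s=sensors.sense(); print(s["time"],s["tool_pos"],s["orientation"],s["contact_force"],s["grip_width"])
json.dump([list(s["tool_pos"]),list(s["orientation"])],open("w6.json","w"))
cv2.imwrite("pics/w6.png",snapshot("wrist")[:,:,::-1])
cv2.imwrite("pics/s6.png",cv2.resize(snapshot("side")[110:270,200:360,::-1],None,fx=3.5,fy=3.5,interpolation=cv2.INTER_CUBIC))
cv2.imwrite("pics/c6.png",cv2.resize(snapshot("scene")[160:310,150:350,::-1],None,fx=3.5,fy=3.5,interpolation=cv2.INTER_CUBIC))
E
```

```text
time: 5.38
tool_pos: [0.545, -0.0221, 0.2993]
orientation: [-0.621, 0.784, 0.0, -0.0]
contact_force: [-0.4, -0.1, -3.6]
grip_width: 0.0512
5.375 [ 0.54498134 -0.0221494   0.29932294] [-6.20702091e-01  7.84046436e-01  1.72037004e-04 -2.64891686e-04] [-0.41264668 -0.14059556 -3.56853405] 0.05116395638024911
```

View pics/w6.png

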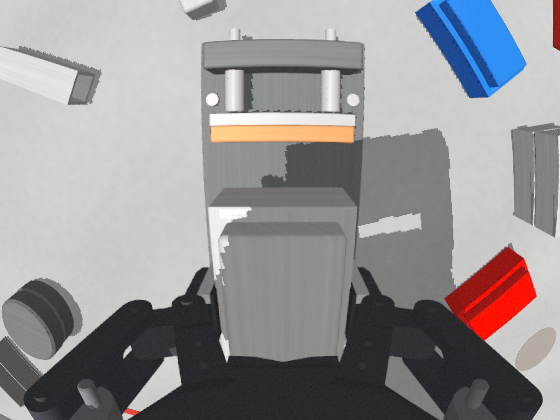

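View pics/s6.png

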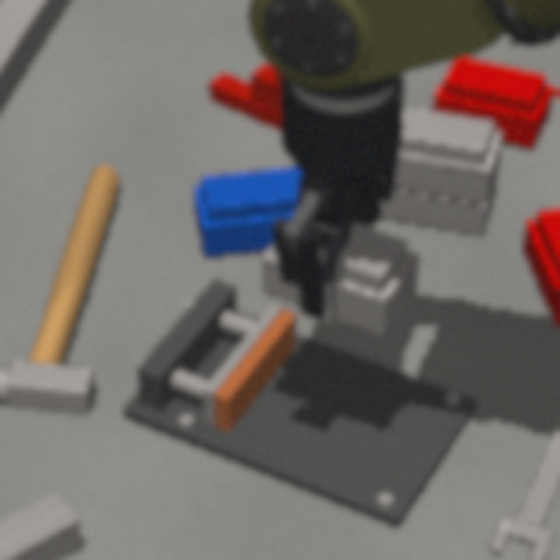

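View pics/c6.png

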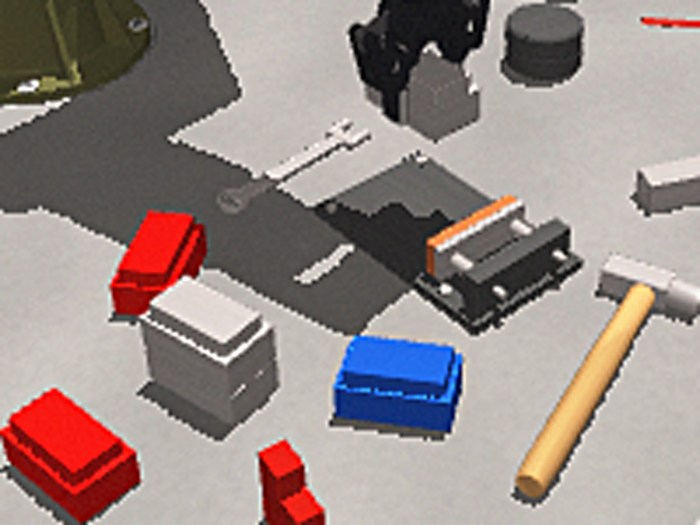

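The wrist view shows the bar square across the cap's path. Its copper runs from (211,141) to (354,142) px and the cap is centred at 282, matching the bar's middle. I'll measure the bar from this pose.

Run:
```python
from hlp import *
import json
t=[np.array(v) for v in json.load(open("w6.json"))]
i=cv2.imread("pics/w6.png"); h=cv2.cvtColor(i,cv2.COLOR_BGR2HSV)
m=cv2.inRange(h,(5,90,80),(25,255,255)); m[:110]=0;m[150:]=0;m[:,:200]=0;m[:,365:]=0
ys,xs=np.nonzero(m); print(xs.min(),xs.max(),ys.min(),ys.max())
e=[]
for c in (215,230,250,282,315,335,350):
    y=ys[xs==c].max()+.5; e.append(onz("wrist",(c,y),.045,t))
e=np.array(e); p=np.polyfit(e[:,1],e[:,0],1); print("yaw",-np.degrees(np.arctan(-p[0]))*-1, p)
r=int(np.median(ys)); L,Rr=[onz("wrist",(c,r),.045,t) for c in (xs[ys==r].min()-.5,xs[ys==r].max()+.5)]
print(L,Rr,np.linalg.norm(L-Rr)); mid=(L+Rr)/2
pos,q=t; M=R.from_quat(q).as_matrix(); yaw=np.degrees(np.arctan2(M[1,0],M[0,0])); print("tool yaw+90",yaw+90)
fm=np.array([np.polyval(p,mid[1]),mid[1],.045])
print("front mid",fm,"in tool",M.T@(fm-pos), "edge pts tool", ((e-pos)@M)[:,:2].round(4).tolist())
# plate side edges, corner screws
```

```text
211 354 125 142
yaw -13.621440439372076 [0.2423216  0.60952988]
[0.61897906 0.01252138 0.045     ] [ 0.59632985 -0.08388816  0.045     ] 0.09903427077757397
tool yaw+90 -13.26514593001231
front mid [ 0.60088302 -0.03568339  0.045     ] in tool [ 0.00029449 -0.05766785  0.25428853] edge pts tool [[-0.0477, -0.0582], [-0.0371, -0.0579], [-0.0232, -0.0576], [-0.0012, -0.0575], [0.0214, -0.0577], [0.0354, -0.0573], [0.046, -0.0576]]
```

```bash
python3 -m pendant '[{"claw":40,"offset":[0.3,0,30],"rotation":[0,0,0.3]},{"claw":40,"offset":[0.3,0,70],"rotation":[0,0,0.3]},{"claw":40,"offset":[0.3,0,95],"rotation":[0,0,0.3]},{"claw":40,"offset":[0.3,0,107],"rotation":[0,0,0.3]},{"claw":40,"offset":[0.3,0,111],"rotation":[0,0,0.3]},{"claw":40,"offset":[0.3,0,111],"rotation":[0,0,0.3]},{"claw":40,"offset":[0.3,0,111],"rotation":[0,0,0.3]}]'
python3 - <<'E'
from rig import sensors, snapshot
import cv2
s=sensors.sense(); print(s["time"],s["tool_pos"],s["orientation"],s["contact_force"],s["torque"],s["grip_width"])
cv2.imwrite("pics/s7.png",cv2.resize(snapshot("side")[150:270,220:350,::-1],None,fx=4.5,fy=4.5,interpolation=cv2.INTER_CUBIC))
E
```

```text
time: 6.4
tool_pos: [0.5452, -0.0225, 0.1896]
orientation: [-0.618, 0.786, -0.001, 0.001]
contact_force: [0.7, 0.0, -4.1]
grip_width: 0.0512
6.4 [ 0.54515031 -0.02245148  0.18958928] [-6.18409708e-01  7.85855515e-01 -5.11072195e-04  5.29815843e-04] [ 0.74758863  0.04557421 -4.09396621] [ 0.00114547  0.04185211 -0.04120457] 0.05117676261092587
```

View pics/s7.png

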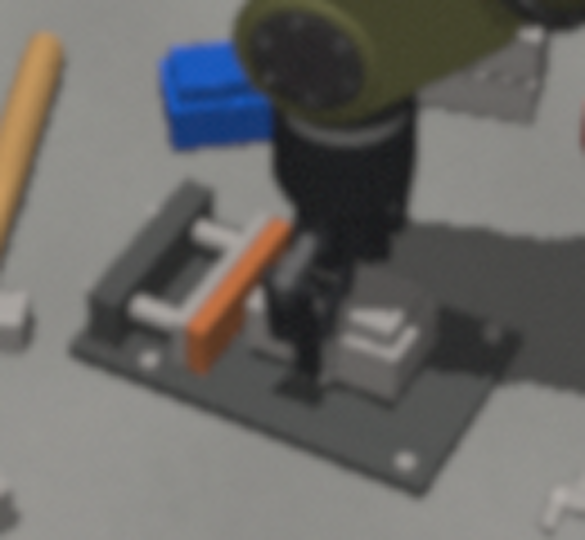

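The cap hangs just above the plate with a gap to the bar. I'll lower it the rest of the way in small steps, watching the force.

```bash
python3 -m pendant '[{"claw":40,"offset":[0,0,3],"rotation":[0,0,0]},{"claw":40,"offset":[0,0,6],"rotation":[0,0,0]},{"claw":40,"offset":[0,0,6],"rotation":[0,0,0]},{"claw":40,"offset":[0,0,6],"rotation":[0,0,0]}]'
python3 -m pendant '[{"claw":40,"offset":[0,0,1],"rotation":[0,0,0]},{"claw":40,"offset":[0,0,1],"rotation":[0,0,0]}]'
```

```text
time: 6.95
tool_pos: [0.5449, -0.0224, 0.1827]
orientation: [-0.618, 0.786, 0.0, -0.0]
contact_force: [0.7, 0.1, -5.2]
grip_width: 0.0514
time: 7.2
tool_pos: [0.5449, -0.0224, 0.1822]
orientation: [-0.618, 0.786, -0.0, 0.0]
contact_force: [-4.8, -0.0, 4.9]
grip_width: 0.0511
```

```bash
python3 -m pendant '[{"claw":40,"offset":[0,0,0],"rotation":[0,0,0]},{"claw":40,"offset":[0,0,0],"rotation":[0,0,0]}]'
python3 - <<'E'
from rig import sensors, snapshot
import cv2
s=sensors.sense(); print(s["tool_pos"],s["orientation"],s["contact_force"],s["torque"],s["grip_width"])
cv2.imwrite("pics/w8.png",snapshot("wrist")[:,:,::-1])
E
```

```text
time: 7.45
tool_pos: [0.545, -0.0224, 0.1822]
orientation: [-0.618, 0.786, -0.0, 0.0]
contact_force: [-4.2, 0.1, 5.2]
grip_width: 0.0512
[ 0.54495332 -0.02238396  0.18216356] [-6.18440613e-01  7.85831530e-01 -7.49052840e-05  9.41861249e-05] [-4.18872226  0.13027703  5.22377871] [0.24456232 0.64725446 0.01680523] 0.05117826004745135
```

View pics/w8.png

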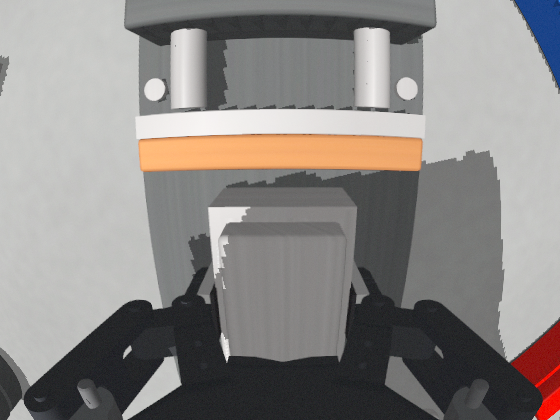

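The cap is flat on the plate and centred on the bar, with clear plate left between its end and the bar (end wall at y≈188, bar front edge at y≈170). Now I'll push forward in stages, along tool −y.

```bash
python3 -m pendant '[{"claw":40,"offset":[0,-2,-0.4],"rotation":[0,0,0]},{"claw":40,"offset":[0,-5,-0.4],"rotation":[0,0,0]},{"claw":40,"offset":[0,-8,-0.4],"rotation":[0,0,0]},{"claw":40,"offset":[0,-10,-0.4],"rotation":[0,0,0]},{"claw":40,"offset":[0,-10,-0.4],"rotation":[0,0,0]}]'
python3 -m pendant '[{"claw":40,"offset":[0,-1,0],"rotation":[0,0,0]},{"claw":40,"offset":[0,-2,0],"rotation":[0,0,0]},{"claw":40,"offset":[0,-3,0],"rotation":[0,0,0]},{"claw":40,"offset":[0,-4,0],"rotation":[0,0,0]},{"claw":40,"offset":[0,-5,0],"rotation":[0,0,0]},{"claw":40,"offset":[0,-6,0],"rotation":[0,0,0]},{"claw":40,"offset":[0,-6,0],"rotation":[0,0,0]}]'
python3 - <<'E'
from rig import sensors, snapshot
import cv2
from hlp import *
s=sensors.sense(); M=R.from_quat(s["orientation"]).as_matrix(); print(s["tool_pos"],"force tool",M.T@s["contact_force"],s["torque"],s["grip_width"])
print("advance",-(M.T@(s["tool_pos"]-np.array([.54495,-.02238,.18216])))[:2])
cv2.imwrite("pics/w9.png",snapshot("wrist")[:,:,::-1])
E
```

```text
time: 8.12
tool_pos: [0.5549, -0.0248, 0.1822]
orientation: [-0.618, 0.786, -0.0, 0.0]
contact_force: [-2.4, 0.6, 2.2]
grip_width: 0.0514
time: 9.0
tool_pos: [0.5603, -0.026, 0.1822]
orientation: [-0.618, 0.786, 0.0, -0.0]
contact_force: [-8.4, 2.2, 6.8]
grip_width: 0.0512
[ 0.5602903  -0.02604651  0.18218334] force tool [-0.19987207  8.69548048 -6.79393253] [0.4540632  1.09790203 0.0818686 ] 0.05117688142451194
advance [4.29471591e-05 1.57722972e-02]
```

View pics/w9.png

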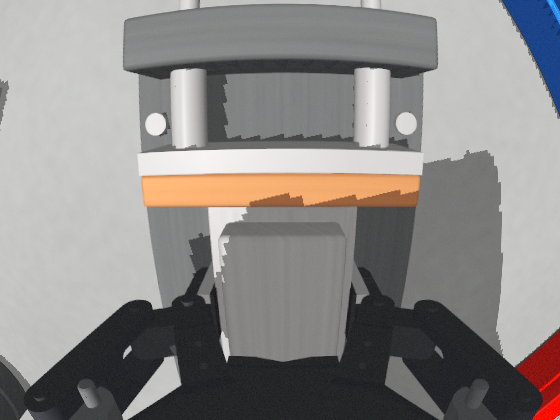

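The cap's end is now in contact with the bar (copper front edge at y≈206). I'll measure how far the bar has moved.

```bash
cat > barm.py <<'E'
from hlp import *
def meas(fn,t):
    i=cv2.imread(fn); h=cv2.cvtColor(i,cv2.COLOR_BGR2HSV); m=cv2.inRange(h,(5,90,60),(25,255,255)); m[:100]=0;m[260:]=0;m[:,:130]=0;m[:,430:]=0
    ys,xs=np.nonzero(m); pos,q=t
    rest=np.array([.6009,-.0357]); ex=np.array([.9722,-.2341])
    lo=[];hi=[]
    for c in range(160,206,6):
        for cc in (c,565-c):
            col=ys[xs==cc]
            if len(col)<5: continue
            lo.append((onz("wrist",(cc,col.max()+.5),.045,t)[:2]-rest)@ex); hi.append((onz("wrist",(cc,col.min()-.5),.045,t)[:2]-rest)@ex-.012)
    print("bar in mm, front edge",np.round(1e3*np.median(lo),2),"back edge-12",np.round(1e3*np.median(hi),2),"tcp-based",1e3*((pos[:2]-rest)@ex+.045))
E
python3 - <<'E'
from barm import *
from rig import sensors
s=sensors.sense()
meas("pics/w9.png",(s["tool_pos"],s["orientation"]))
meas("pics/w8.png",(np.array([.54495,-.02238,.18216]),np.array([-.61844,.78583,0,0])))
E
```

```text
bar in mm, front edge 2.7 back edge-12 2.26 tcp-based 3.2339965871433853
bar in mm, front edge 0.06 back edge-12 -0.35 tcp-based -12.512801999999947
```

The camera puts the bar at about 2.5 mm and the TCP position says 3 mm, so they agree. I'll push about 7 mm more.

```bash
python3 -m pendant '[{"claw":40,"offset":[0,-1,-0.2],"rotation":[0,0,0]},{"claw":40,"offset":[0,-2,-0.2],"rotation":[0,0,0]},{"claw":40,"offset":[0,-3,-0.2],"rotation":[0,0,0]},{"claw":40,"offset":[0,-4,-0.2],"rotation":[0,0,0]},{"claw":40,"offset":[0,-5,-0.2],"rotation":[0,0,0]},{"claw":40,"offset":[0,-6,-0.2],"rotation":[0,0,0]},{"claw":40,"offset":[0,-7,-0.2],"rotation":[0,0,0]},{"claw":40,"offset":[0,-7,-0.2],"rotation":[0,0,0]}]'
python3 - <<'E'
from rig import sensors, snapshot
from barm import *
s=sensors.sense(); M=R.from_quat(s["orientation"]).as_matrix(); print(s["time"],s["tool_pos"],"force tool",M.T@s["contact_force"],s["torque"],s["grip_width"],"yaw",np.degrees(np.arctan2(M[1,0],M[0,0]))+90,"tilt",np.degrees(np.arccos(-M[2,2])))
cv2.imwrite("pics/w10.png",snapshot("wrist")[:,:,::-1])
cv2.imwrite("pics/s10.png",cv2.resize(snapshot("side")[150:270,220:350,::-1],None,fx=4.5,fy=4.5,interpolation=cv2.INTER_CUBIC))
meas("pics/w10.png",(s["tool_pos"],s["orientation"]))
E
```

```text
time: 10.05
tool_pos: [0.5666, -0.0275, 0.1821]
orientation: [-0.618, 0.786, 0.001, -0.001]
contact_force: [-14.6, 3.8, 10.2]
grip_width: 0.0514
10.05 [ 0.56662171 -0.02752902  0.18214886] force tool [ -0.2650143   15.14845679 -10.10831168] [ 0.68029632  1.88079409 -0.02734049] 0.05135710815345752 yaw -13.599438057943033 tilt 0.18766156943761272
bar in mm, front edge 8.96 back edge-12 8.36 tcp-based 9.761821939190952
```

View pics/w10.png

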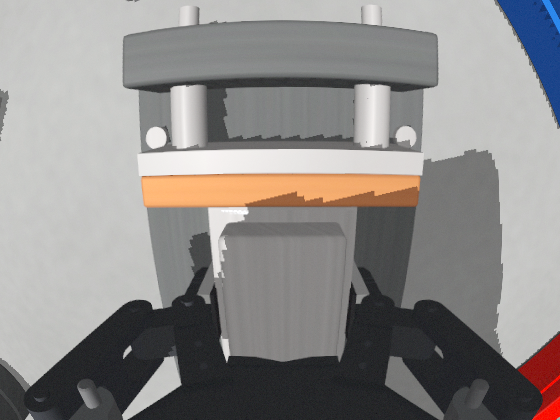

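View pics/s10.png

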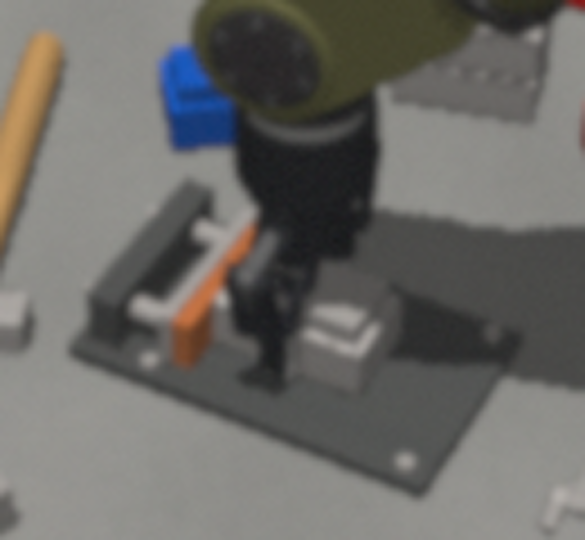

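The bar is in by about 9 mm and square to the cap. I'll add 1 mm and hold for over a second.

```bash
python3 -m pendant '[{"claw":40,"offset":[0,-1,-0.2],"rotation":[0,0,0]},{"claw":40,"offset":[0,-1,-0.2],"rotation":[0,0,0]},{"claw":40,"offset":[0,-1,-0.2],"rotation":[0,0,0]},{"claw":40,"offset":[0,-1,-0.2],"rotation":[0,0,0]},{"claw":40,"offset":[0,-1,-0.2],"rotation":[0,0,0]},{"claw":40,"offset":[0,-1,-0.2],"rotation":[0,0,0]},{"claw":40,"offset":[0,-1,-0.2],"rotation":[0,0,0]},{"claw":40,"offset":[0,-1,-0.2],"rotation":[0,0,0]}]'
python3 -m pendant '[{"claw":40,"offset":[0,0,0],"rotation":[0,0,0]},{"claw":40,"offset":[0,0,0],"rotation":[0,0,0]},{"claw":40,"offset":[0,0,0],"rotation":[0,0,0]},{"claw":40,"offset":[0,0,0],"rotation":[0,0,0]},{"claw":40,"offset":[0,0,0],"rotation":[0,0,0]},{"claw":40,"offset":[0,0,0],"rotation":[0,0,0]}]'
python3 - <<'E'
from rig import sensors, snapshot
from barm import *
s=sensors.sense(); M=R.from_quat(s["orientation"]).as_matrix(); print(s["time"],s["tool_pos"],"force tool",M.T@s["contact_force"],"qv",abs(s["qvel"]).max(),s["grip_width"])
w=snapshot("wrist"); cv2.imwrite("pics/w11.png",w[:,:,::-1])
cv2.imwrite("pics/c11.png",snapshot("scene")[:,:,::-1])
meas("pics/w11.png",(s["tool_pos"],s["orientation"]))
E
```

```text
time: 11.15
tool_pos: [0.5675, -0.0278, 0.1822]
orientation: [-0.618, 0.786, 0.001, -0.001]
contact_force: [-14.5, 4.1, 8.8]
grip_width: 0.0512
time: 11.9
tool_pos: [0.5675, -0.0278, 0.1822]
orientation: [-0.618, 0.786, 0.001, -0.001]
contact_force: [-14.4, 3.9, 8.4]
grip_width: 0.0513
11.9 [ 0.56750016 -0.02775345  0.18218894] force tool [-0.37007515 14.91639065 -8.39195328] qv 0.0017151493322209383 0.05126207951584046
bar in mm, front edge 9.82 back edge-12 9.25 tcp-based 10.668384926828908
```

View pics/c11.png

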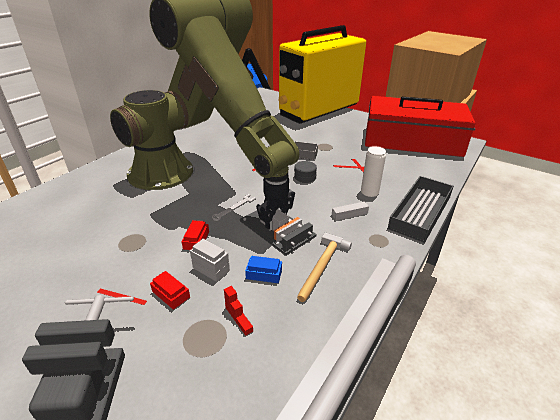

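View pics/w11.png

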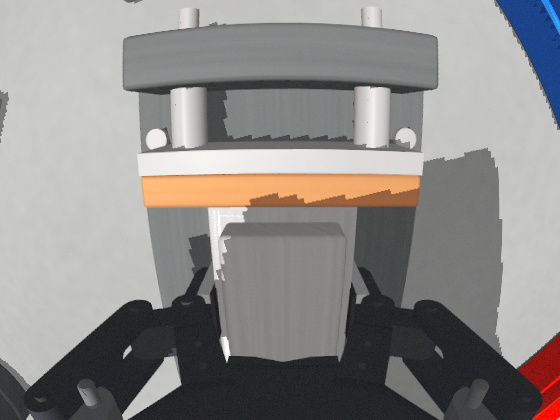

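The bar has held steady at about 9.8 mm for well over a second. The two lower caps are still at (209,260) in the scene view, and nothing else has moved. Handing in.

```bash
python3 -c "
from rig import job
print(job.hand_in())"
```

```text
the job is handed in; nothing more can be done
None
```

I lifted the top cap straight off the pile and set it flat on the jig plate. I then slid it squarely into the middle of the copper bar and handed in, still gripping it and pushing. The hand-in gave no verdict. The clock read about 12 s of the 54 s allowed.

My last checks, taken just before handing in:
- **Bar push:** the camera puts the bar 9.3–9.8 mm in and the arm position says 10.7 mm, so they differ by about 1 mm. Either way the spring force is about 10 N, and the bar never went near its stop.
- **Wrist force:** it read about 15 N along the push. I put the extra 5 N or so down to friction between the cap and the plate. When the bar moved from about 3 to 9 mm, this force rose 6.4 N, which fits 1 N per mm.
- **Fit against the bar:** the cap is about 0.3 mm off the bar's middle, within about 0.3° of square, and tilted about 0.2°. These come from the tool's pose, measured against the bar before contact.
- **Height and grip:** the cap is pressed lightly onto the plate, the fingers are closed on it at 51 mm, and everything is at rest.
- **Everything else:** the two lower caps and the other objects look unmoved in the final scene picture. I checked this by eye and did not measure it.

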